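# Close up the row of patch tins in the stock tray

### The job

The first tin has been taken from the stock tray, so push the row of three flat tins that lie on the tray along it until the front tin rests gently home against the tray's upturned end stop. Move all three together as one closed, straight row: none lifted or tipped, no gaps opened, and the row left in the middle of the tray and square to the stop. The similar tin lying by itself on the bench is no part of this.

Things in the scene. Friction and masses are not known exactly. Their poses are not given: they have to be found in the camera images.
- tray: flat aluminium tray fixed to the bench, 330 x 112 mm, floor 3 mm thick, no side walls; at one end an upturned stop 30 mm high, other end open. Origin at bench level, mid-width, under the inner face of the stop; x runs from the stop along the centre line to the open end, y across, z up. Closed row home at the stop: tin origins at x = 29, 87, 145 mm, rear face at x = 174 mm
- tin_front: closed flat tin, lid fixed, 58 mm (its x) by 92 mm (its y) by 20 mm high, about 0.12 kg; origin at the centre of its underside; z up; the tin of the row nearest the stop, its x axis roughly along the tray's x axis; 45 to 90 mm short of home at the start
- tin_middle: closed flat tin, lid fixed, 58 mm (its x) by 92 mm (its y) by 20 mm high, about 0.12 kg; origin at the centre of its underside; z up; the middle tin of the row, a few mm behind the front one at the start
- tin_rear: closed flat tin, lid fixed, 58 mm (its x) by 92 mm (its y) by 20 mm high, about 0.12 kg; origin at the centre of its underside; z up; the last tin of the row, nearest the tray's open end; its 92 mm wide face towards the open end is free for pushing and reaches from 3 to 23 mm above the bench. The row slides with a few newtons
Mind the look-alikes: they are no part of the job. What is shaped like the tin_rear but pink is not meant.

How it is judged (in metres and radians):
At the end, for the whole second after the job is handed in: The front tin stands within 10 mm of the stop, neighbouring tins have no more than 10 mm between them, and each of the three lies flat on the tray, at rest, within 18 mm of the tray's centre line and within 10 degrees of square to the stop (y of tin_front in the frame of tray between -0.018 and 0.018 m and angle between the x axis of each of tin_front, tin_middle, tin_rear and the x axis of tray, either way round below 0.175 rad and angle between each of tin_front, tin_middle, tin_rear's own z axis and vertical below 0.1 rad and height (world z) of each of tin_front, tin_middle, tin_rear below 0.01 m and linear speed of each of tin_front, tin_middle, tin_rear below 0.02 m/s and y of tin_middle in the frame of tray between -0.018 and 0.018 m and y of tin_rear in the frame of tray between -0.018 and 0.018 m and x of tin_front in the frame of tray below 0.039 m and horizontal distance between tin_front and tin_middle below 0.068 m and horizontal distance between tin_middle and tin_rear below 0.068 m); the robot touches nothing.
It fails at once if the row is rammed against the stop: the front tin pressed on the tray with over 35 N (contact force between tin_front and tray above 35 N).
It fails at once if a tin of the row is lifted or tipped (height (world z) of any of tin_front, tin_middle, tin_rear above 0.015 m or angle between any of tin_front, tin_middle, tin_rear's own z axis and vertical above 0.2 rad).
It fails at once if the row comes apart: a gap of more than about 20 mm between neighbours (horizontal distance between tin_front and tin_middle above 0.078 m or horizontal distance between tin_middle and tin_rear above 0.078 m).
It fails at once if the row buckles: a tin more than 30 mm off the centre line or turned more than 20 degrees (y of any of tin_front, tin_middle, tin_rear in the frame of tray above 0.03 m or y of any of tin_front, tin_middle, tin_rear in the frame of tray below -0.03 m or angle between the x axis of any of tin_front, tin_middle, tin_rear and the x axis of tray, either way round above 0.35 rad).
It also fails if it takes over 35 s, if anything falls off the work surface, if the arm or the gripper's body presses on something with over 40 N, if the wrist force passes 120 N, or if a joint passes its speed limit or range.

### The arm

A 6-joint arm with a two-finger parallel gripper is mounted at the origin on a cart in front of the work surface, level with it; the furniture and walls round the work are solid. World frame = base frame: x ahead of the robot, y to its left, z up, the work surface at z = 0. Lengths are in mm, angles in rad, forces in N, time in s.
With the tool pointing down it reaches from about 375 to 825 mm from the base axis. Payload 5.5 kg.
Tool frame: the origin (TCP) lies midway between the tips of the shut fingers; the grasp point (between the pads) lies 19 mm behind it; z points along the fingers, y is the direction in which the jaws open and shut (so a half turn about z gives the same grasp; the last joint's range is limited). The gripper opens to 85 mm and grips with 20 to 120 N. Pads are 22 mm wide; open, the fingers measure 114 mm over their backs; the gripper's body (76 mm by 85 mm) begins 54 mm behind the grasp point. The pads swing forward as they close: fully open they stand 13 mm farther back than shut.
Start: joints at [1.171, 0.314, -0.047, 1.21, 0, 1.571], TCP at [233.537, 552.68, 231.299] pointing down, gripper open.
Joint ranges: [-2.67, 2.67], [-0.69, 1.73], [-1.03, 1.25], [-2.08, 2.16], [-1.42, 1.45], [-3.14, 3.14]. Speed limits (rad/s): [2.39, 2.39, 3.01, 3.14, 3.14, 3.14].

### API

Orientations are given as a unit quaternion [w, x, y, z].
In Python, from workcell import read_state, capture, finish_job gives the robot as it stands.
- The arm moves only by the tool play_rows, never from a script. Its argument "steps" is one flat list of numbers, 6 for each row, row after row: the shift along the tool's x, y, z in mm, then the turn, a rotation vector about the tool's x, y, z in rad. A call has 1 to 12 rows; each row shifts and turns the pose as measured when the row begins, along the tool's axes as they then stand; what a row does not reach is not made up. A row lasts 1/8 s, in which the tool goes at most 62.5 mm and 10.7 degrees, less where a joint would pass 70% of its speed; a pose out of reach is approached as far as the arm can. A call is refused whole if a number of a shift passes 62.5 or a number of a turn 0.188, either way. A call with a gripper value outside its range is refused whole. "hand" is the gripper command: -1 is fully open, 1 is shut, values between are in proportion, set as the call begins (left out, the last holds). The fingers move at their own pace and stop on an object; "force" is the grip in N (left out, the last holds). Time passes only in rows, so rows that do not move let the fingers close. It gives the time, the measured TCP pose, the force and the opening at its end, in the units of the state.
- read_state(): the state, without advancing time (a new reading comes with each control period).
- capture(name): name is "side" or "top" or "wrist"; returns a dict with "image" (400x640x3 uint8, red, green, blue), "depth" (400x640 float32, mm along the optical axis (not along the pixel's ray), 0 where there is no reading), "vertical_fov" (degrees; the focal length in pixels is half the picture's height over the tangent of half this angle, whatever the lens; pixels are square), "cx", "cy" (the principal point, pixels), "xyz" and "orientation" of the camera in the world. Camera axes: x right, y up, looking along -z (the intrinsics and any distortion apply to the point x, -y, -z); pixel columns grow to the right and rows downward; lengths in mm; the calibration is good to about 2 mm. A picture is of the moment at which its call begins.
- finish_job(): hands the job in, once; it reports no verdict.
The state is a dict: "clock": time; "joint_positions": joint angles; "joint_vel": joint speeds; "joint_efforts": joint torques, N m; "position": TCP position; "tcp_rot": TCP orientation; "force": force on the tool from outside, world axes, zero at the start; "ft_torque": the same for the moment, N m; "opening": finger opening in mm.
Only numpy, scipy, OpenCV 4.12 (cv2) and the standard library are available. Lean on these libraries where they do the work, as an engineer would, in place of code of your own. Each camera call takes 0.05 s, during which the arm holds its last target.

## Working session

There is one attempt and no reset: what is moved stays moved. The work goes in short steps, Python scripts to look and compute and a tool call to move; the robot and the scene stay as the last step left them, time stands still between calls to the robot, and variables do not carry over. Pictures are saved under pics/ and viewed, and the job is handed in when it is done.

Besides the shell and the picture viewer there is one more tool, called after ">>>" as name(argument=value, ...), one argument or row to a line, values as JSON. play_rows: Moves the arm, as the interface text tells. Its arguments: {"type":"object","properties":{"steps":{"type":"array","items":{"type":"number"}},"hand":{"type":"number"},"force":{"type":"number"}},"required":["steps"]}

```bash
ls; mkdir -p pics
cat > h.py <<'E'
import numpy as np,cv2
from workcell import read_state,capture,finish_job
from scipy.spatial.transform import Rotation as R
def K(c):
    h,w=c["image"].shape[:2]; f=h/2/np.tan(np.radians(c["vertical_fov"])/2); return f
def rot(q): return R.from_quat([q[1],q[2],q[3],q[0]]).as_matrix()
def ray(c,u,v):
    f=K(c); d=np.array([(u-c["cx"])/f,-(v-c["cy"])/f,-1.0]); return rot(c["orientation"])@d
def onplane(c,u,v,z):
    d=ray(c,u,v); o=np.array(c["xyz"]); return o+d*(z-o[2])/d[2]
def bydepth(c,u,v):
    return np.array(c["xyz"])+ray(c,u,v)*float(c["depth"][int(v),int(u)])
def save(c,n): cv2.imwrite("pics/"+n+".png",cv2.cvtColor(c["image"],cv2.COLOR_RGB2BGR))
E
python3 - <<'E'
from h import *
import pickle
for n in("top","side","wrist"):
    c=capture(n); save(c,n+"0"); pickle.dump(c,open(n+"0.pkl","wb"))
    print(n,{k:v for k,v in c.items() if k not in("image","depth")})
print(read_state())
E
```

```text
pics
top {'vertical_fov': 55.33691307195812, 'cx': 320.82334424787354, 'cy': 199.183912302696, 'xyz': array([427.73714404, 129.41850618, 873.88626289]), 'orientation': array([ 0.71145275,  0.02664494, -0.02132734, -0.70190467])}
side {'vertical_fov': 45.25674391339003, 'cx': 324.8785460461295, 'cy': 194.21671219861827, 'xyz': array([ 108.43193076, -471.3601091 ,  542.21858378]), 'orientation': array([ 0.84469397,  0.44760131, -0.13069885, -0.26279835])}
wrist {'vertical_fov': 64.14482891602329, 'cx': 316.1248839861948, 'cy': 201.04289816552904, 'xyz': array([172.9057349 , 577.39494947, 372.94028902]), 'orientation': array([ 0.82597437, -0.10884932, -0.07183701,  0.54841372])}
{'clock': 0.15, 'joint_positions': array([ 1.17101418e+00,  3.14111654e-01, -4.78643535e-02,  1.21017296e+00,
        1.72309494e-05,  1.57081517e+00]), 'joint_vel': array([-0.00083951, -0.00265822,  0.00276067, -0.0003984 , -0.00096705,
        0.00112332]), 'joint_efforts': array([ 5.69638669e-04, -5.40048051e+01,  3.40058935e+01,  1.32649852e-02,
        1.63245556e-06, -7.94875803e-06]), 'position': array([233.35288943, 552.28153203, 230.59723116]), 'tcp_rot': array([-1.42729758e-04,  1.98571771e-01,  9.80086116e-01, -6.61144992e-04]), 'force': array([ 0.30379493, -0.78845775, -0.18069093]), 'ft_torque': array([-0.01272975, -0.00195522, -0.00634945]), 'opening': 85.83212872210584}
```

View pics/top0.png

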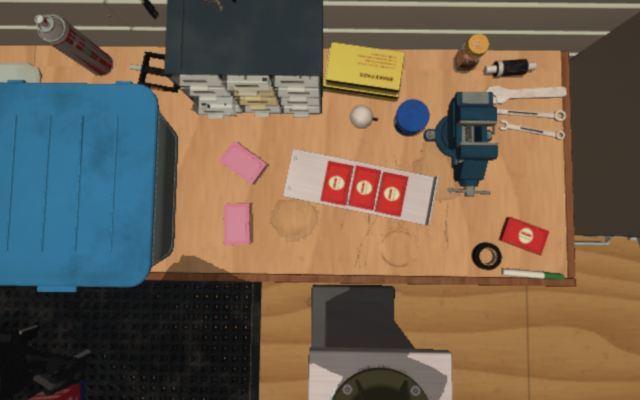

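View pics/side0.png

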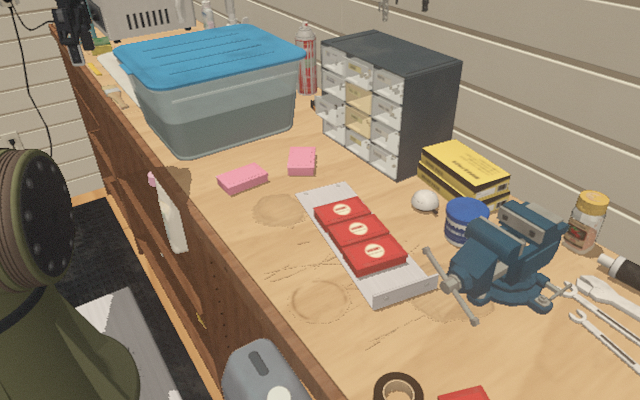

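View pics/wrist0.png

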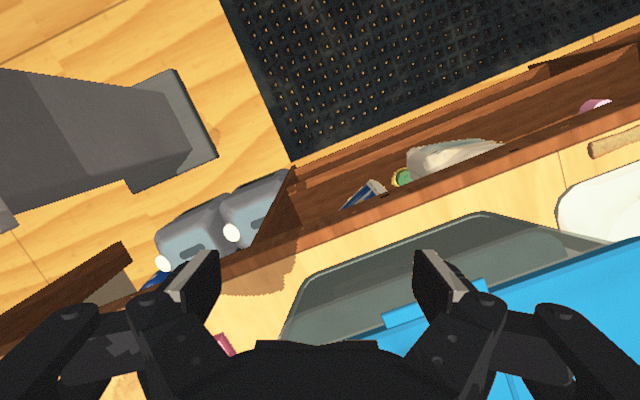

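```bash
cat >> h.py <<'E'
def redmask(c):
    hsv=cv2.cvtColor(c["image"],cv2.COLOR_RGB2HSV)
    m=((hsv[...,0]<8)|(hsv[...,0]>174))&(hsv[...,1]>180)&(hsv[...,2]>90)
    return m.astype(np.uint8)*255
E
python3 - <<'E'
from h import *
import pickle
c=pickle.load(open("top0.pkl","rb"))
m=redmask(c)
cs,_=cv2.findContours(m,cv2.RETR_EXTERNAL,cv2.CHAIN_APPROX_NONE)
for k in cs:
    if cv2.contourArea(k)<150: continue
    r=cv2.minAreaRect(k); b=cv2.boxPoints(r)
    P=np.array([onplane(c,u,v,23)[:2] for u,v in b]); print("red",np.round(r[0]),cv2.contourArea(k),"ctr",np.round(P.mean(0),1)); print(np.round(P).tolist(),[round(float(np.linalg.norm(P[i]-P[(i+1)%4])),1) for i in range(4)])
# tray mask
hsv=cv2.cvtColor(c["image"],cv2.COLOR_RGB2HSV)
t=((hsv[...,1]<50)&(hsv[...,2]>120)).astype(np.uint8)*255
z=np.zeros_like(t); z[145:228,280:445]=t[145:228,280:445]
pts=cv2.findNonZero(z|(m&cv2.inRange(np.indices(m.shape)[1].astype(np.float32),280,445)))
n,l,s,_=cv2.connectedComponentsWithStats(z); i=1+np.argmax(s[1:,4]); 
k=cv2.convexHull(cv2.findNonZero((l==i).astype(np.uint8)))
r=cv2.minAreaRect(k);b=cv2.boxPoints(r)
for zz in(3,): 
    P=np.array([onplane(c,u,v,zz)[:2] for u,v in b]); print("tray",b.tolist(),np.round(P,1).tolist())
for u,v in[(100,150),(165,150),(240,30),(337,160),(300,165),(433,200),(243,162),(237,223),(320,20),(200,105)]:
    print((u,v),np.round(bydepth(c,u,v)))
x=c["image"][140:235,275:450]; cv2.imwrite("pics/crop0.png",cv2.cvtColor(cv2.resize(x,None,fx=4,fy=4,interpolation=cv2.INTER_CUBIC),cv2.COLOR_RGB2BGR))
E
```

```text
red [525. 235.] 959.0 ctr [ 411.2 -315.6]
[[402.0, -262.0], [453.0, -282.0], [420.0, -370.0], [369.0, -349.0]] [55.2, 93.1, 55.0, 92.7]
red [391. 194.] 845.5 ctr [500.1 -21.3]
[[462.0, 14.0], [548.0, -4.0], [538.0, -56.0], [452.0, -39.0]] [87.2, 53.5, 87.1, 53.2]
red [364. 187.] 828.0 ctr [513.3  39.4]
[[476.0, 74.0], [561.0, 57.0], [551.0, 5.0], [466.0, 22.0]] [86.6, 53.2, 86.5, 52.8]
red [336. 183.] 832.0 ctr [523.2 101.7]
[[485.0, 135.0], [571.0, 120.0], [561.0, 68.0], [476.0, 84.0]] [86.7, 52.9, 86.6, 52.6]
tray [[282.8502197265625, 195.55194091796875], [292.3734130859375, 148.53131103515625], [434.432373046875, 177.302734375], [424.9091796875, 224.3233642578125]] [[494.1, 223.5], [603.3, 203.7], [540.6, -123.4], [432.7, -101.1]]
(100, 150) [558. 536. 193.]
(165, 150) [577. 456. 103.]
(240, 30) [766. 280. 230.]
(337, 160) [578. 100.   5.]
(300, 165) [565. 185.   5.]
(433, 200) [ 486. -111.   34.]
(243, 162) [567. 313.  23.]
(237, 223) [430. 323.  19.]
(320, 20) [786. 140. 229.]
(200, 105) [684. 401.  64.]
```

View pics/crop0.png

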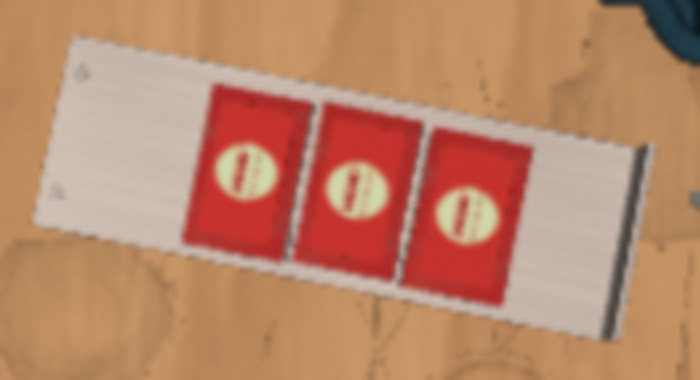

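The candidates in the top image are:
- The row's red tins at (336,183) rear, (364,187) middle and (391,194) front. All three lie on the tray, so these are the ones I want.
- A lone red tin at (525,235) on the bench, which is excluded.
- Pink blocks at (243,162) and (237,223), also excluded.

The close crop shows the three red tins on the aluminium tray, with the stop at the right. The rear tin's free face points left (+y world). I'll refine the tray frame and start by turning the tool.

Run:
```python
from h import *
import pickle
c=pickle.load(open("top0.pkl","rb"))
f=lambda u,v,z:onplane(c,275+u/4-.4,140+v/4-.4,z)[:2]
A,B=f(75,37,3),f(33,224,3); C,D=f(637,148,3),f(604,337,3); E,F=f(652,146,33),f(618,340,33)
for n,p in zip("ABCDEF",(A,B,C,D,E,F)): print(n,np.round(p,1))
print("len",np.linalg.norm(A-C),np.linalg.norm(B-D),"w",np.linalg.norm(A-B),np.linalg.norm(C-D),np.linalg.norm(E-F))
o=(C+D)/2; op=(A+B)/2; x=op-o; L=np.linalg.norm(x); x/=L; n=np.array([-x[1],x[0]])
print("o",o,"x",x,L, "by width",(A-B)/np.linalg.norm(A-B),(E-F)/np.linalg.norm(E-F))
for name,p in dict(front=(500.1,-21.3),mid=(513.3,39.4),rear=(523.2,101.7)).items():
    d=np.array(p)-o; print(name,d@x,d@n)
# rear-face top corners
for u,v in((212,84),(183,243)):
    d=f(u,v,23)-o; print("rearface",d@x,d@n)
```

```text
A [602.6 201.4]
B [494.  223.5]
C [ 542.2 -122. ]
D [ 433.8 -102.6]
E [ 539.5 -121.7]
F [ 432.1 -102.3]
len 329.07579842140166 331.63755911139003 w 110.84222841689994 110.11038131980062 109.1441016743809
o [ 488.01960754 -112.34055468] x [0.18237275 0.98322946] 330.35648359015573 by width [ 0.98000944 -0.19895097] [ 0.98413364 -0.1774288 ]
front 91.71689022269335 4.725518607196275
mid 153.80623902589662 2.816915664161355
rear 216.8669248937755 4.444766355317923
rearface 246.0263586465241 -40.56164644971727
rearface 244.46133041675756 50.55672974701677
```

>>> play_rows(
  steps=[0,0,-5,0,0,0.17,0,0,-5,0,0,0.17,0,0,-5,0,0,0.17,0,0,-5,0,0,0.17,0,0,-5,0,0,0.17,0,0,-5,0,0,0.17,0,0,-5,0,0,0.17,0,0,-5,0,0,0.17],
  hand=0,
)

```text
clock: 1.15
position: [232.5, 550.3, 268.1]
tcp_rot: [0.002, 0.785, 0.62, -0.004]
force: [1.2, 1.2, -0.5]
opening: 42.6
```

>>> play_rows(
  steps=[0,0,0,0,0,-0.05,-32,37,0,0,0,0,-32,37,0,0,0,0,-32,37,0,0,0,0,-32,37,0,0,0,0,-32,37,0,0,0,0,-32,37,0,0,0,0,-32,37,0,0,0,0,-32,37,0,0,0,0,-32,37,0,0,0,0],
)

```text
clock: 2.4
position: [513.3, 198.5, 267.4]
tcp_rot: [0.002, 0.767, 0.642, -0.005]
force: [0.8, 1.4, 0.4]
opening: 42.7
```

```bash
cat > st.py <<'E'
from h import *
s=read_state(); p=s["position"]; M=rot(s["tcp_rot"])
o=np.array([488.0,-112.3]); x=np.array([.1824,.9832]); n=np.array([-x[1],x[0]])
d=p[:2]-o; print("t",s["clock"],"tray x,y",d@x,d@n,"z",p[2],"yaw err(tool x vs tray x)",np.degrees(np.arctan2(M[1,0],M[0,0])-np.arctan2(x[1],x[0])),"toolz",M[:,2].round(3),"F",s["force"],"along",s["force"][:2]@x,"op",s["opening"])
E
python3 st.py
```

```text
t 2.4 tray x,y 310.17491472751453 31.84276235538311 z 267.4389536661645 yaw err(tool x vs tray x) 0.40430664563785945 toolz [-0.005 -0.01  -1.   ] F [0.7793898  1.42118074 0.39488963] along 1.5394656034912486 op 42.72541054734681
```

>>> play_rows(
  steps=[-12,14,0,0,0,0,-12,14,0,0,0,0,0,0,40,0,0,0,0,0,50,0,0,0,0,0,50,0,0,0,0,0,50,0,0,0,0,0,30,0,0,0],
)

```text
clock: 3.28
position: [540.0, 168.2, 44.2]
tcp_rot: [0.003, 0.766, 0.642, -0.002]
force: [-0.8, 0.3, -0.1]
opening: 42.8
```

```bash
python3 st.py; python3 -c "
from h import *
for n in ('top','side','wrist'): save(capture(n),n+'1')"
```

```text
t 3.275 tray x,y 285.25433794481063 0.06932208378693486 z 44.23645337580032 yaw err(tool x vs tray x) 0.461509905344327 toolz [ 0.001 -0.006 -1.   ] F [-0.84421834  0.34403806 -0.11965008] along 0.1842727994815179 op 42.7556405572288
```

View pics/side1.png

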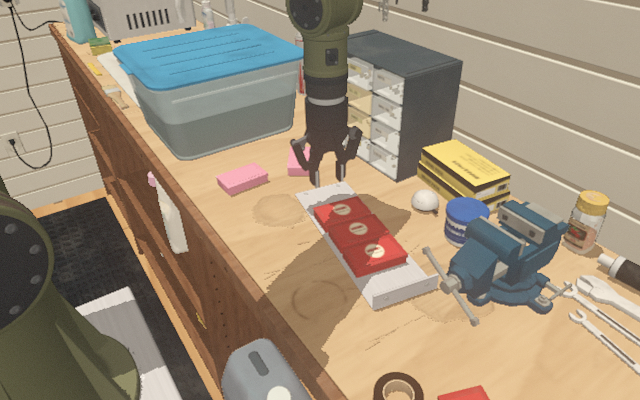

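View pics/wrist1.png

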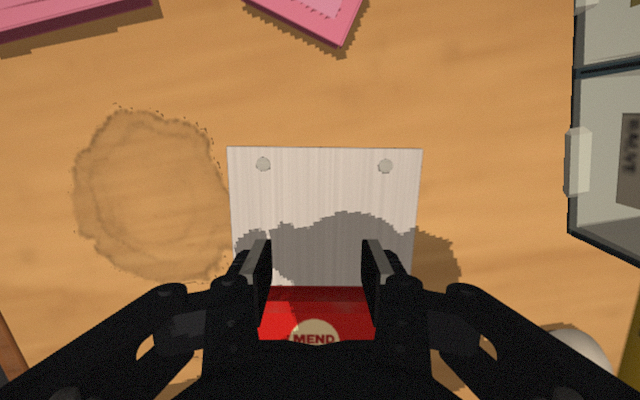

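The side view shows the fingers at (330,180), just above the tray's open end and behind the rear tin. The wrist view shows the fingers straddling the tray centre, with the rear tin's red edge at about row 285. Next I lower the fingers.

>>> play_rows(
  steps=[0,-2,12,0,0,0,0,-1,12,0,0,-0.006,0,0,8,0,0,0,0,0,4,0,0,0,0,0,0,0,0,0],
)

```text
clock: 4.05
position: [540.5, 170.1, 11.6]
tcp_rot: [0.004, 0.764, 0.645, 0.001]
force: [0.0, -0.6, 0.3]
opening: 43.1
```

```bash
python3 st.py; python3 -c "
from h import *
c=capture('side');save(c,'side2')
cv2.imwrite('pics/side2c.png',cv2.cvtColor(cv2.resize(c['image'][120:310,270:450],None,fx=3,fy=3),cv2.COLOR_RGB2BGR))"
```

```text
t 4.05 tray x,y 287.2181157857067 -0.07406054138139079 z 11.631069954603456 yaw err(tool x vs tray x) 0.8701464087698382 toolz [ 0.007 -0.004 -1.   ] F [ 0.02197706 -0.57438201  0.27321962] along -0.5607237797835967 op 43.0981847330133
```

View pics/side2c.png

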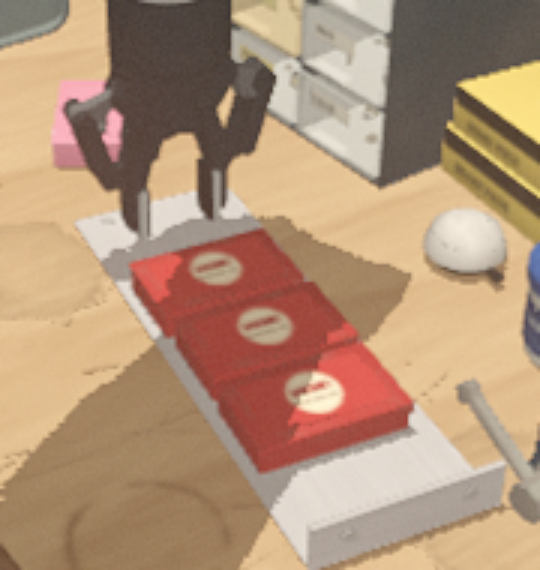

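The crop shows the fingers above the tray behind the rear tin, clear of everything. I'll lower a little more, trim the pose and approach to contact.

>>> play_rows(
  steps=[0,-3,4,0,0,0.015,0,-1,3,0,0,0.01,-9,0,1,0,0,0,-8,0,0,0,0,0,-4,0,0,0,0,0],
)

```text
clock: 4.72
position: [532.4, 148.9, 3.8]
tcp_rot: [0.004, 0.773, 0.635, 0.002]
force: [-0.5, -0.6, 0.2]
opening: 42.7
```

```bash
python3 st.py
```

```text
t 4.725 tray x,y 264.94070028497407 3.959096980624677 z 3.814261352884846 yaw err(tool x vs tray x) -0.6591257986157014 toolz [ 0.008 -0.004 -1.   ] F [-0.5030978  -0.5666769   0.18487116] along -0.6489217655477915 op 42.711727591102715
```

>>> play_rows(
  steps=[-2,0,-3,0,0,-0.008,-2.5,0,-1,0,0,0,-2.5,0,0,0,0,0,-2.5,0,0,0,0,0,-2.5,0,0,0,0,0,-2.5,0,0,0,0,0],
)

```text
clock: 5.48
position: [530.1, 134.2, 8.6]
tcp_rot: [0.004, 0.77, 0.638, 0.003]
force: [0.2, 1.3, -0.2]
opening: 42.6
```

```bash
python3 st.py
```

```text
t 5.475 tray x,y 250.00703691196665 3.527041447495165 z 8.609797905880287 yaw err(tool x vs tray x) -0.17365070385876838 toolz [ 0.009 -0.003 -1.   ] F [ 0.18429452  1.32715699 -0.20098734] along 1.3384760706758962 op 42.591938778062655
```

>>> play_rows(
  steps=[-2.5,0,1,0,0,0,-2.5,0,0.5,0,0,0,-2.5,0,0,0,0,0,-2.5,0,0,0,0,0,-2.5,0,0,0,0,0,-2.5,0,0,0,0,0,-2.5,0,0,0,0,0,-2.5,0,0,0,0,0],
)

```text
clock: 6.48
position: [527.2, 114.5, 7.6]
tcp_rot: [0.003, 0.77, 0.638, 0.004]
force: [1.3, 2.8, 1.7]
opening: 42.7
```

```bash
python3 st.py;python3 -c "
from h import *
c=capture('side')
cv2.imwrite('pics/side3c.png',cv2.cvtColor(cv2.resize(c['image'][120:310,270:450],None,fx=3,fy=3),cv2.COLOR_RGB2BGR))"
```

```text
t 6.475 tray x,y 230.17606285866964 2.825940404367555 z 7.626995762798232 yaw err(tool x vs tray x) -0.13050675623749214 toolz [ 0.011  0.    -1.   ] F [1.30733601 2.79974289 1.66194702] along 2.9911652924664764 op 42.6699876022002
```

View pics/side3c.png

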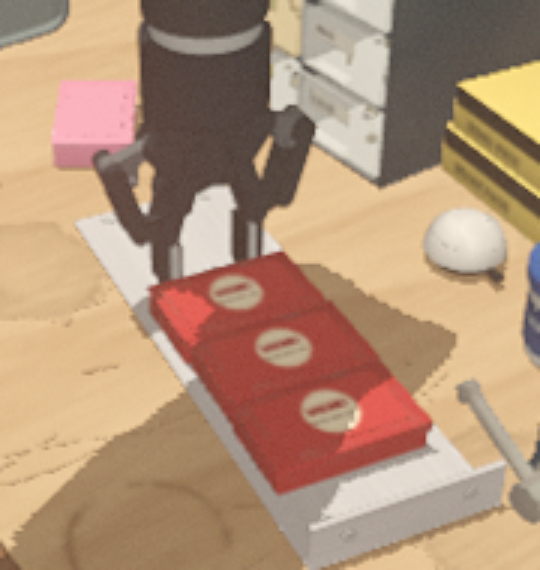

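The row is closed and square and slides along with the fingers. I'll keep pushing.

>>> play_rows(
  steps=[-2.5,0,0,0,0,0,-2.5,0,0,0,0,0,-2.5,0,0,0,0,0,-2.5,0,0,0,0,0,-2.5,0,0,0,0,0,-2.5,0,0,0,0,0,-2.5,0,0,0,0,0,-2.5,0,0,0,0,0,-2.5,0,0,0,0,0,-2.5,0,0,0,0,0,-2.5,0,0,0,0,0,-2.5,0,0,0,0,0],
)

```text
clock: 8.02
position: [521.2, 82.9, 7.6]
tcp_rot: [0.003, 0.77, 0.638, 0.004]
force: [1.2, 2.4, 1.7]
opening: 42.5
```

```bash
python3 st.py;python3 -c "
from h import *
c=capture('side')
cv2.imwrite('pics/side4c.png',cv2.cvtColor(cv2.resize(c['image'][120:310,270:450],None,fx=3,fy=3),cv2.COLOR_RGB2BGR))"
```

```text
t 8.025 tray x,y 197.93461478292122 2.9386627054005574 z 7.570773776367841 yaw err(tool x vs tray x) -0.1314325190636033 toolz [ 0.011  0.    -1.   ] F [1.24153065 2.3867769  1.65208185] along 2.5731342360428195 op 42.48325350316871
```

View pics/side4c.png

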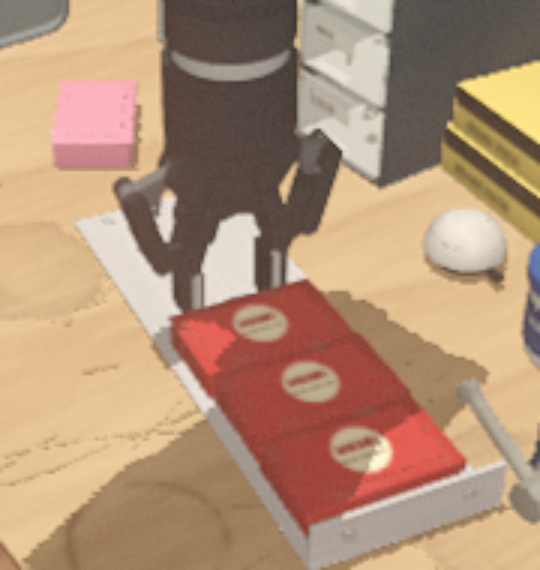

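```bash
python3 -c "
from h import *
c=capture('top')
cv2.imwrite('pics/top5c.png',cv2.cvtColor(cv2.resize(c['image'][140:235,275:450],None,fx=4,fy=4,interpolation=cv2.INTER_CUBIC),cv2.COLOR_RGB2BGR))"
```

```text
(no output)
```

View pics/top5c.png

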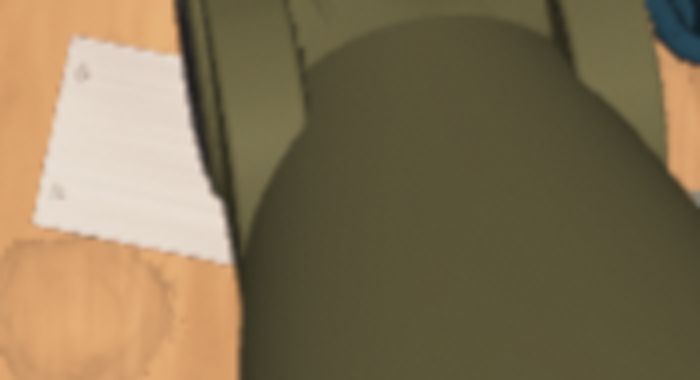

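The arm hides the row in the top view. I'll go on in smaller steps and watch the force.

>>> play_rows(
  steps=[-1.5,0,0,0,0,0,-1.5,0,0,0,0,0,-1.5,0,0,0,0,0],
)

```text
clock: 8.5
position: [520.3, 78.1, 7.5]
tcp_rot: [0.003, 0.77, 0.638, 0.004]
force: [1.2, 2.8, 0.8]
opening: 42.6
```

```bash
python3 - <<'E'
from h import *
import pickle
c=pickle.load(open("side0.pkl","rb"))
o=np.array([488.0,-112.3]); x=np.array([.1824,.9832]); n=np.array([-x[1],x[0]])
# check side calib on tray at start: in crop coordinates
for nm,u,v,z in(("stop R top",505,463,33),("stop L top",310,528,33),("front L lid now",310,523,23),("front R lid now",466,466,23)):
    d=onplane(c,270+u/3-.3,120+v/3-.3,z)[:2]-o; print(nm,d@x,d@n)
E
python3 st.py
```

```text
stop R top -4.298558278308282 -52.746568593586424
stop L top -2.834010465915635 57.065743479767434
front L lid now 8.316212177990797 50.57197484547115
front R lid now 10.29362199250231 -40.54501106657906
t 8.5 tray x,y 193.0800633949393 2.97063470766254 z 7.548075065659185 yaw err(tool x vs tray x) -0.14163119184942005 toolz [ 0.011 -0.    -1.   ] F [1.1609734  2.80163892 0.82737185] along 2.9663329376790557 op 42.58171151704289
```

>>> play_rows(
  steps=[-1.2,0,0,0,0,0,-1.2,0,0,0,0,0,-1.2,0,0,0,0,0],
)

```text
clock: 8.88
position: [519.6, 74.4, 7.6]
tcp_rot: [0.003, 0.77, 0.638, 0.004]
force: [0.2, 2.4, 0.7]
opening: 42.7
```

>>> play_rows(
  steps=[-1,0,0,0,0,0],
)

```text
clock: 9.0
position: [519.4, 73.3, 7.6]
tcp_rot: [0.003, 0.77, 0.638, 0.004]
force: [1.5, 2.4, 1.4]
opening: 42.6
```

>>> play_rows(
  steps=[-1,0,0,0,0,0],
)

```text
clock: 9.12
position: [519.2, 72.3, 7.6]
tcp_rot: [0.003, 0.77, 0.638, 0.004]
force: [0.2, 2.5, 1.6]
opening: 42.4
```

```bash
python3 st.py;python3 -c "
from h import *
c=capture('side')
cv2.imwrite('pics/side6c.png',cv2.cvtColor(cv2.resize(c['image'][200:320,320:460],None,fx=5,fy=5,interpolation=cv2.INTER_CUBIC),cv2.COLOR_RGB2BGR))"
```

```text
t 9.125 tray x,y 187.1502942517275 2.9994375042205106 z 7.552309372878447 yaw err(tool x vs tray x) -0.13489195621328812 toolz [ 0.011 -0.    -1.   ] F [0.21277932 2.45055619 1.57066372] along 2.448197789375189 op 42.442952527324664
```

View pics/side6c.png

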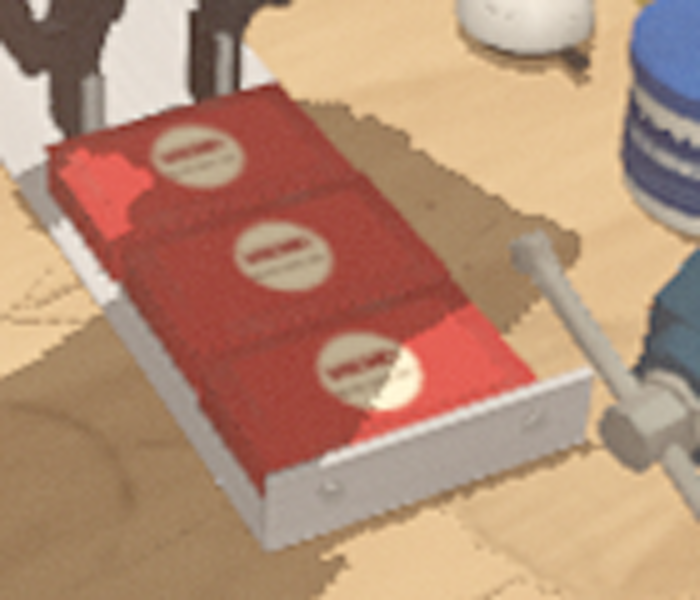

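The crop shows the front tin's lid edge at the stop's top edge, from about (265,485) to (535,385). The row is closed. I'll go on in single 1 mm rows until contact.

>>> play_rows(
  steps=[-1,0,0,0,0,0],
)

```text
clock: 9.3
position: [519.2, 71.9, 7.6]
tcp_rot: [0.003, 0.77, 0.639, 0.005]
force: [2.2, 6.3, -0.4]
opening: 42.8
```

>>> play_rows(
  steps=[-1,0,0,0,0,0],
)

```text
clock: 9.43
position: [519.3, 71.9, 7.6]
tcp_rot: [0.002, 0.769, 0.639, 0.006]
force: [0.8, 6.6, -0.3]
opening: 42.8
```

The position has stalled and the force rose to about 6.6 N, so the row is home. Now I back off straight and then rise.

>>> play_rows(
  steps=[2,0,0,0,0,0,4,0,0,0,0,0,8,0,0,0,0,0,10,0,0,0,0,0,10,0,0,0,0,0,0,0,-20,0,0,0,0,0,-50,0,0,0,0,0,-60,0,0,0,0,0,-60,0,0,0,0,0,-50,0,0,0],
)

```text
clock: 10.68
position: [519.5, 108.4, 249.2]
tcp_rot: [0.001, 0.769, 0.639, -0.001]
force: [0.4, -0.1, 0.2]
opening: 42.4
```

>>> play_rows(
  steps=[35,-30,0,0,0,0,35,-30,0,0,0,0,35,-30,0,0,0,0,35,-30,0,0,0,0,35,-30,0,0,0,0,35,-30,0,0,0,0,35,-30,0,0,0,0,0,0,0,0,0,0],
)

```text
clock: 11.68
position: [355.5, 401.3, 254.8]
tcp_rot: [0.003, 0.769, 0.64, 0.005]
force: [-1.1, -0.5, -0.0]
opening: 43.0
```

```bash
python3 st.py
python3 - <<'E'
from h import *
c=capture('top'); s=capture('side')
o=np.array([488.0,-112.3]); x=np.array([.1824,.9832]); n=np.array([-x[1],x[0]])
cs,_=cv2.findContours(redmask(c),cv2.RETR_EXTERNAL,cv2.CHAIN_APPROX_NONE)
for k in cs:
    if cv2.contourArea(k)<150: continue
    b=cv2.boxPoints(cv2.minAreaRect(k)); P=np.array([onplane(c,u,v,23)[:2]-o for u,v in b]); Q=np.c_[P@x,P@n]; print(Q.mean(0).round(1),Q.round(1).tolist())
cv2.imwrite('pics/top7c.png',cv2.cvtColor(cv2.resize(c['image'][140:235,275:450],None,fx=4,fy=4,interpolation=cv2.INTER_CUBIC),cv2.COLOR_RGB2BGR))
cv2.imwrite('pics/side7c.png',cv2.cvtColor(cv2.resize(s['image'][200:320,320:460],None,fx=4,fy=4,interpolation=cv2.INTER_CUBIC),cv2.COLOR_RGB2BGR))
E
```

```text
t 11.675 tray x,y 480.84294717204745 223.99040202737953 z 254.79750762280906 yaw err(tool x vs tray x) 0.06338575736501305 toolz [ 0.012  0.002 -1.   ] F [-1.1420781  -0.50751907 -0.03000016] along -0.707307793414021 op 42.984637510415006
[-213.5   38.7] [[-162.7, 58.7], [-172.5, 4.4], [-264.5, 18.9], [-254.3, 72.9]]
[87.7  3.2] [[172.9, 47.2], [172.2, -41.8], [1.8, -40.6], [3.8, 48.0]]
```

View pics/top7c.png

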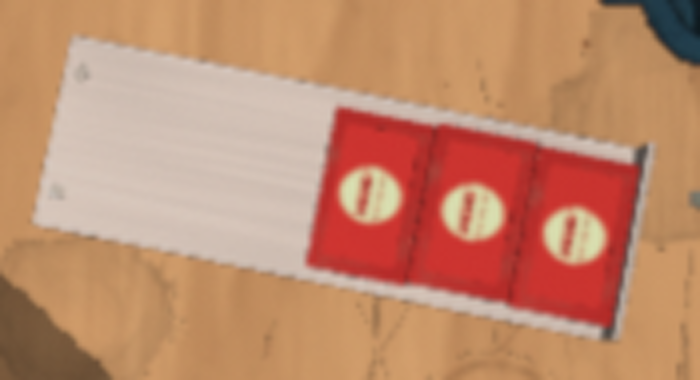

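View pics/side7c.png

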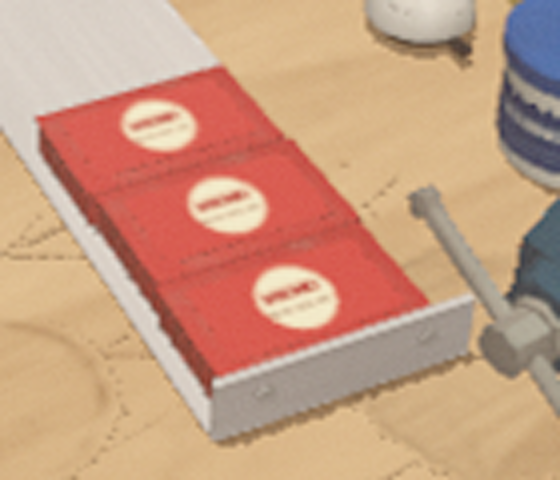

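Both views show the row closed, square and home against the stop. It spans x ≈ 2–173 mm and sits about 3 mm off the centre line. The arm is clear, so I'll hand in.

```bash
python3 -c "
from h import *
print(finish_job())"
```

```text
the job is handed in; nothing more can be done
None
```

I pushed the row of three red tins home against the stop and handed the job in at about 12 s of the 35 s allowed. I used the half-open fingers as two low contacts on the rear tin's free face. The speed was about 20 mm/s, dropping to 1 mm steps near the end. I stopped when the motion stalled, with a highest reading of about 6.6 N, then backed straight off and lifted the arm clear.

**Last checks:** in the top view the closed row spans x ≈ 2–173 mm from the stop (home is 0–174 mm). It lies about 3 mm off the centre line, is square to within about 1° and has no visible gaps. The side view agrees, with all three tins flat. I never touched the lone tin or the pink blocks.

**Failures or disagreements:** no check failed. The top camera was blocked by the arm during the push, so I relied on the side view and the force reading for the final approach.

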